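Clamp the loaded jars on the orbital shaker

TASK

Three sample jars have been loaded on the orbital shaker but stand loose. Slide the front clamp bar, the one whose two red levers stand up, against them, by feel, until all three are held firmly between the two bars, without tipping a jar or straining the glass; then press the two red levers of that bar down flat to lock it. Leave the other things on the bench where they are.

Things in the scene. Friction and masses are not known exactly. Their poses are not given: they have to be found in the camera images.
- shaker: white bench-top orbital shaker, off, immovable: housing 285 x 320 x 76 mm, above it a platform 300 (x) x 336 (y) mm with a black rubber mat, top 112 mm over the bench. Origin: centre of the underside. x points from the control panel (front clamp bar) to the back bar, y along the bars, z up. Two rails run along x, 152 mm either side of the middle
- clamp_bar: front clamp bar, nearer the control panel: aluminium tube 280 mm long (y) on two grey end blocks (40 x 30 mm) on the rails. Slides only along the shaker's x, origin from 85 mm before the shaker's middle to 30 mm past it; axes as the shaker's. Origin: middle of the tube, but at the mat's level. Tube 20 mm thick, 27 to 53 mm over the mat
- bar_front (a point): middle of the bar tube's front face, the place to push (to +x), 40 mm over the mat, 10 mm before the bar's origin; room for a finger before it. The bar slides against a steady drag of 8 N and stays where left (it gives back some of the squeeze when let go). With the loose jars dragging along it takes 10 to 15 N; a steady push of about 20 N clamps all three well, over 28 N is too hard
- strip_face (a point): middle of the face of the black rubber strip on the back of the clamp bar that meets the jars: 250 mm long, 28 to 52 mm over the mat, 23 mm behind the bar's origin when free; sprung, it yields 1 mm for each 8 N, at most 4 mm
- back_bar: back bar, of the same build, already locked, its own two red levers lying flat; it does not move. Origin: middle of the bar at the mat's level, 98 to 118 mm behind the shaker's middle; axes as the shaker's. Its black rubber face towards the jars is 8 mm before the origin, 250 mm long, 28 to 52 mm over the mat
- lever_left (a joint): angle of the red cam lever on the left (+y) end of the clamp bar, rad: 0 = flat, locked; 0.85 to 1.1 at the start (raised, leaning outward). 78 mm long from its pin, 18 wide, 7 thick above the pin's axis. Swing it outward and down with a finger on its inner (upper) face and press it flat, about 4 N; it stays where left. Flat, it points to +y, its top 39 mm over the mat
- lever_right (a joint): the same for the lever on the right (-y) end of the clamp bar; flat, it points to -y
- pin_left (a point): pin of the left lever, along x: from the clamp bar's origin 152 mm to +y and 32 mm up
- pin_right (a point): pin of the right lever: from the clamp bar's origin 152 mm to -y and 32 mm up
- lever_left_tip (a point): the free end of the left lever
- lever_right_tip (a point): the free end of the right lever
- jar_left: capped sample jar (clear glass with pale contents, blue cap) standing on the shaker's mat: 70 mm in diameter, 95 mm high, 0.15 to 0.31 kg; origin at the centre of its underside, z up. It stands loose between the bars, about 86 mm to +y of the shaker's middle
- jar_middle: capped sample jar (clear glass with pale contents, blue cap) standing on the shaker's mat: 70 mm in diameter, 95 mm high, 0.15 to 0.31 kg; origin at the centre of its underside, z up. It stands loose between the bars, near the middle
- jar_right: capped sample jar (clear glass with pale contents, blue cap) standing on the shaker's mat: 70 mm in diameter, 95 mm high, 0.15 to 0.31 kg; origin at the centre of its underside, z up. It stands loose between the bars, about 86 mm to -y of the shaker's middle
- spare_jar: a fourth jar like the others (70 mm across, 95 mm high), standing on the bench left of the shaker: not part of the job
- marker: black marker pen, 138 x 17 mm, lying on the bench right of the shaker
- tape_roll: blue roll of label tape, 76 mm across, 30 mm high, lying on the bench right of the shaker
- pipette: white pipette lying on the bench far to the right, 290 mm long, 30 mm high
- beaker: glass beaker, 80 mm across, 98 mm high, on the bench far to the left
- dish: covered glass dish, 96 mm across, 16 mm high, on the bench far to the left

How it is judged:
On the way, in this order (a step that is already met when the one before it is completed fails the run):
1. with both levers still raised, the clamp bar is pushed up until all three jars are pressed between it and the back bar (contact force between clamp_bar and jar_left above 1 N and contact force between back_bar and jar_left above 0.5 N and contact force between clamp_bar and jar_middle above 1 N and contact force between back_bar and jar_middle above 0.5 N and contact force between clamp_bar and jar_right above 1 N and contact force between back_bar and jar_right above 0.5 N and value of joint each of lever_left, lever_right above 0.6 rad), for 0.3 s.
2. both red levers of the clamp bar are pressed down flat (value of joint each of lever_left, lever_right below 0.06 rad), for 0.2 s.
At the end, for the whole second after the job is handed in: all three jars stand upright (within 3 degrees) and still, each pressed by the clamp bar with more than 0.8 N and by the back bar with more than 0.4 N, and both levers of the clamp bar lie flat (within 0.06 rad) (all of step 2 and contact force between clamp_bar and jar_left above 0.8 N and contact force between back_bar and jar_left above 0.4 N and contact force between clamp_bar and jar_middle above 0.8 N and contact force between back_bar and jar_middle above 0.4 N and contact force between clamp_bar and jar_right above 0.8 N and contact force between back_bar and jar_right above 0.4 N and angle between each of jar_left, jar_middle, jar_right's own z axis and vertical below 0.05 rad and linear speed of each of jar_left, jar_middle, jar_right below 0.02 m/s); the robot touches nothing.
It fails at once if a jar is pressed with more than 8 N by the clamp bar (contact force between clamp_bar and jar_left above 8 N or contact force between clamp_bar and jar_middle above 8 N or contact force between clamp_bar and jar_right above 8 N).
It fails at once if a jar on the shaker is tipped by more than 0.2 rad (angle between any of jar_left, jar_middle, jar_right's own z axis and vertical above 0.2 rad).
It fails at once if another thing on the bench is pushed more than 30 mm from its place: the spare jar, the marker pen, the roll of label tape, the pipette, the beaker, the glass dish (distance of any of spare_jar, marker, tape_roll, pipette, beaker, dish from where it was at the start of the episode above 0.03 m).
It also fails if it takes over 54 s, if anything falls off the work surface, if the arm or the gripper's body presses on something with over 40 N, if the wrist force passes 120 N, or if a joint passes its speed limit or range.

ROBOT

A 6-joint arm with a two-finger parallel gripper is mounted at the origin on the work surface. World frame = base frame: x ahead of the robot, y to its left, z up, the work surface at z = 0. Lengths are in m, angles in rad, forces in N, time in s.
With the tool pointing down it reaches from about 0.425 to 0.95 m from the base axis. Payload 3.5 kg.
Tool frame: the origin (TCP) lies between the finger pads; the fingertips stand 19 mm ahead of it and the grasp point (between the pads) is the TCP; z points along the fingers, y is the line along which they close (so a half turn about z gives the same grasp; the last joint's range is limited). The gripper opens to 85 mm and grips with 20 to 120 N. Pads are 22 mm wide; open, the fingers measure 114 mm over their backs; the gripper's body (76 mm by 85 mm) begins 54 mm behind the grasp point. The pads swing forward as they close: fully open they stand 13 mm farther back than shut.
Start: joints at [-1.381, 0.286, 1.577, -0, 1.279, -0.15], TCP at [0.225, -0.636, 0.25] pointing down, gripper open.
Joint ranges: [-2.77, 2.77], [-0.9, 2.22], [0.21, 2.48], [-1.53, 4.67], [0.24, 2.81], [-2.84, 2.84]. Speed limits (rad/s): [2.79, 2.79, 3.14, 3.14, 3.14, 3.14].

INTERFACE

Orientations are given as a unit quaternion [x, y, z, w].
In Python, from plant import monitor, eyes, ctrl gives the robot as it stands.
- The arm moves only by the shell command python3 -m handwheel 'ROWS' [FORCE]. ROWS is JSON, a list of rows, each a list of 7 numbers: the shift along the tool's x, y, z in units of 40 cm (1.0 is 40 cm), then the turn, a rotation vector about the tool's x, y, z in units of pi rad (1.0 is pi rad), then the opening, from -1 (shut) to 1 (fully open). A call has 1 to 12 rows; each row is the pose to reach, as a shift and turn from the pose commanded when the call began, along the tool's axes at that moment, turning the shorter way round; what a row does not reach only later rows make up. A row lasts 1/8 s, in which the tool goes at most 62.5 mm and 10.7 degrees, less where a joint would pass 70% of its speed; a pose out of reach is approached as far as the arm can. A call with a number of a shift or a turn outside -1 to 1 is refused whole. A call with a gripper value outside its range is refused whole. The fingers move at their own pace and stop on an object; FORCE is the grip in N (left out, the last holds). Time passes only in rows, so rows that repeat a pose let the fingers close. It gives the time, the measured TCP pose, the force, the opening and the grip force at its end, in the units of the state.
- monitor.get_state(): the state, without advancing time (a new reading comes with each control period).
- eyes.read_camera(name): name is "scene" or "top" or "wrist"; returns the picture (384x512x3 uint8, red, green, blue); there is no depth.
- eyes.camera_params(name): a dict with "K" (3x3 intrinsics, pixels), "R" (3x3) and "t" (3): a world point X has camera coordinates R X + t. Camera axes: x right, y down, z forward; pixel columns grow to the right and rows downward; lengths in m; the calibration is good to about 2 mm. A picture is of the moment at which its call begins: read the wrist's pose just before it. camera_params takes no time and is no camera call; for the wrist camera it gives the pose at the moment of the call.
- ctrl.sign_off(): hands the job in; it is judged then, once.
The state is a dict: "time": time; "qpos": joint angles; "dq": joint speeds; "joint_efforts": joint torques, N m; "eef_pos": TCP position; "tcp_rot": TCP orientation; "contact_force": force on the tool from outside, world axes, zero at the start; "wrist_torque": the same for the moment, N m; "opening": opening from 0.0 (shut) to 1.0 (fully open); "finger_force": force on a finger pad.
Only numpy, scipy, OpenCV 4.12 (cv2) and the standard library are available. Lean on these libraries where they do the work, as an engineer would, in place of code of your own. Each camera call takes 0.05 s, during which the arm holds its last target. There are 200 camera calls.

## Working session

There is one attempt and no reset: what is moved stays moved. The work goes in short steps, Python scripts to look and compute and a shell command to move; the robot and the scene stay as the last step left them, time stands still between calls to the robot, and variables do not carry over. Pictures are saved under pics/ and viewed, at most 10 in all, crops included, and the job is handed in when it is done.

```bash
mkdir -p pics; ls; python3 - <<'E'
from plant import monitor, eyes, ctrl
import cv2
print(monitor.get_state())
for n in ("scene","top"):
    im=eyes.read_camera(n); cv2.imwrite(f"pics/{n}0.png",cv2.resize(im[:,:,::-1],(800,600),interpolation=cv2.INTER_CUBIC))
    print(n,eyes.camera_params(n))
E
```

```text
pics
{'time': 0.0, 'qpos': array([-1.38101035e+00,  2.87193303e-01,  1.57817082e+00,  1.10693559e-05,
        1.27861172e+00, -1.50015354e-01]), 'dq': array([-0.00086175, -0.00037949, -0.00032906, -0.00173233,  0.0003849 ,
       -0.00051863]), 'joint_efforts': array([-7.94311709e-04, -4.05982339e+01, -2.92626625e+01, -2.15006826e-04,
        5.84664289e-03,  7.82092513e-06]), 'eef_pos': array([ 0.224881  , -0.63578874,  0.24893205]), 'tcp_rot': array([ 9.85601138e-01,  1.69082750e-01, -1.83965829e-05, -1.19146755e-03]), 'contact_force': array([-0.48576416, -0.44140398, -0.78132149]), 'wrist_torque': array([-0.00903348,  0.02729823,  0.02931138]), 'finger_force': 0.0, 'opening': 1.0006081427131834}
scene {'K': array([[380.56841748,   0.        , 259.2488493 ],
       [  0.        , 380.56841748, 192.32849599],
       [  0.        ,   0.        ,   1.        ]]), 'R': array([[-0.74200686,  0.6700214 , -0.02229672],
       [ 0.43583075,  0.45684984, -0.77546101],
       [-0.50938922, -0.58511499, -0.63100164]]), 't': array([ 0.40970461, -0.14759848,  1.64290515])}
top {'K': array([[360.68537421,   0.        , 255.26890907],
       [  0.        , 360.68537421, 186.66995468],
       [  0.        ,   0.        ,   1.        ]]), 'R': array([[ 0.01962722, -0.99963619, -0.01850003],
       [-0.98749803, -0.01648766, -0.15676671],
       [ 0.15640466,  0.02134564, -0.98746238]]), 't': array([-0.01250858,  0.57902791,  1.24478774])}
```

View pics/top0.png

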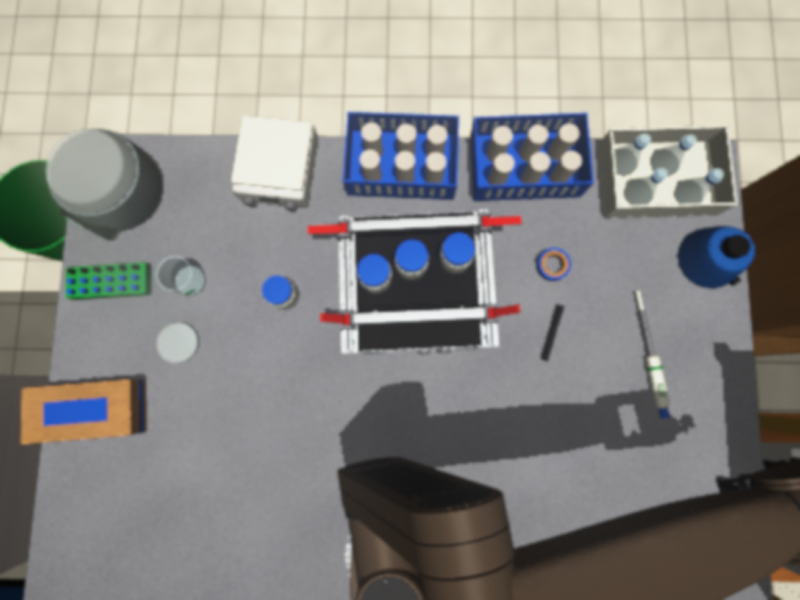

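View pics/scene0.png

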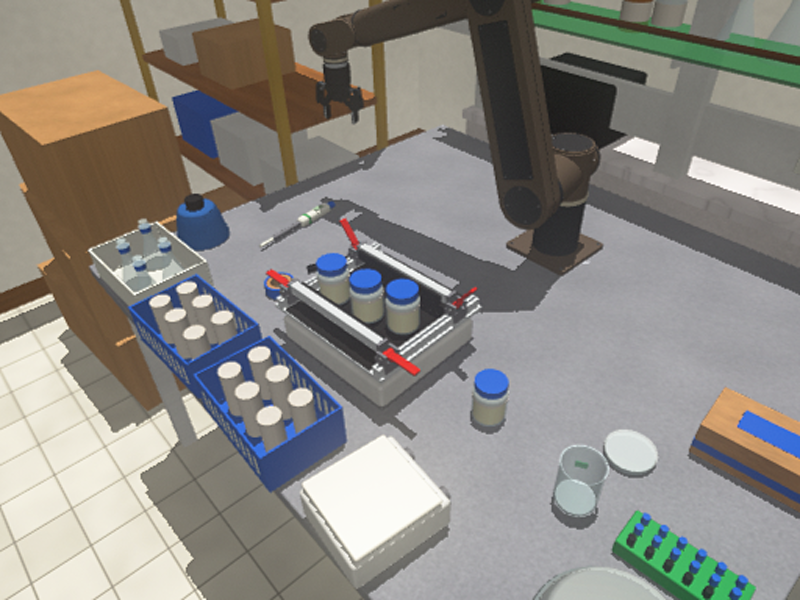

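The top view shows the front bar from about (352,319) to (484,314) and the back bar from (352,224) to (484,217). The jar caps are at (375,270), (411,257) and (458,248). I'll enlarge this area to measure it.

```bash
python3 - <<'E'
from plant import eyes
import cv2
im=eyes.read_camera("top")
c=im[130:230,195:345,::-1]
cv2.imwrite("pics/crop1.png",cv2.resize(c,(750,500),interpolation=cv2.INTER_CUBIC))
E
```

```text
(no output)
```

View pics/crop1.png

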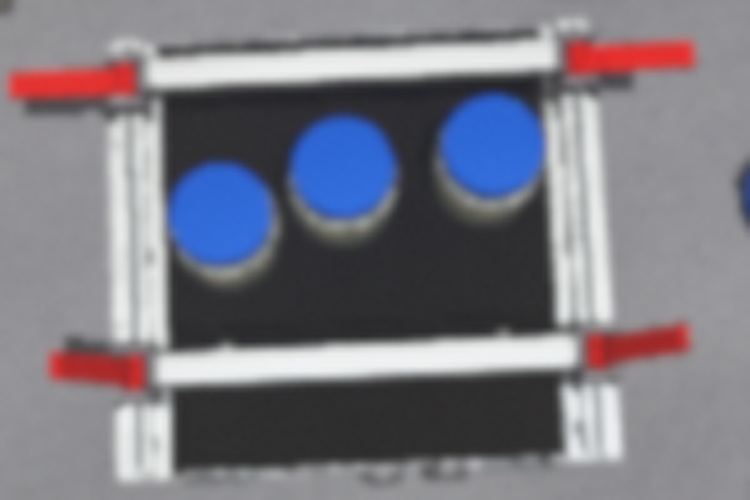

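The crop shows these points:
- Front bar tube corners: (157,353), (583,334), (583,366) and (157,386).
- Back bar: (145,55) to (557,37), and (145,90) to (557,72).
- Cap centres: (223,213), (344,167) and (493,145).
- Lever tips: about (52,365) and (690,338).

```bash
cat > h.py <<'E'
import numpy as np
from plant import monitor, eyes
from scipy.spatial.transform import Rotation as Ro
P=eyes.camera_params("top")
def bp(cx,cy,z):
    u=195+(cx+.5)/5-.5; v=130+(cy+.5)/5-.5
    d=P["R"].T@np.linalg.solve(P["K"],[u,v,1]); c=-P["R"].T@P["t"]
    return c+d*(z-c[2])/d[2]
E
python3 - <<'E'
from h import *
np.set_printoptions(precision=4,suppress=True)
print("cam",-P["R"].T@P["t"])
f=[bp(*p,.165) for p in ((157,353),(157,386),(583,334),(583,366))]
b=[bp(*p,.165) for p in ((145,55),(145,90),(557,37),(557,72))]
print(np.array(f),np.array(b))
for Q in (f,b):
    l=(Q[0]+Q[1])/2;r=(Q[2]+Q[3])/2
    d=l-r; print("mid",(l+r)/2,"len",np.linalg.norm(d),"yaw",np.arctan2(-d[0],d[1]),"w",np.linalg.norm(Q[0]-Q[1]))
for p in ((223,213),(344,167),(493,145)): print("jar",bp(*p,.207))
for p in ((52,365),(690,338)): print("tip",bp(*p,.205))
# platform front corners
for p in ((117,480),(620,458)): print("plat",bp(*p,.112))
# check with mids in scene
S=eyes.camera_params("scene")
for X in [(f[0]+f[1])/2,(f[2]+f[3])/2,bp(344,167,.207)]:
    q=S["K"]@(S["R"]@X+S["t"]); print("scene800",q[:2]/q[2]*1.5625)
E
```

```text
cam [ 0.3773 -0.0295  1.3197]
[[ 0.5145  0.089   0.165 ]
 [ 0.4931  0.0884  0.165 ]
 [ 0.5315 -0.1852  0.165 ]
 [ 0.5108 -0.1851  0.165 ]] [[ 0.7131  0.1034  0.165 ]
 [ 0.6892  0.1026  0.165 ]
 [ 0.7293 -0.169   0.165 ]
 [ 0.7054 -0.169   0.165 ]]
mid [ 0.5125 -0.0482  0.165 ] len 0.27443865907616344 yaw 0.06349821665654183 w 0.021383077735409692
mid [ 0.7092 -0.033   0.165 ] len 0.27251086385160017 yaw 0.05941803629005714 w 0.02390909937012886
jar [0.5988 0.046  0.207 ]
jar [ 0.6296 -0.0297  0.207 ]
jar [ 0.6453 -0.1235  0.207 ]
tip [0.501  0.1502 0.205 ]
tip [ 0.5248 -0.246   0.205 ]
plat [0.4349 0.1185 0.112 ]
plat [ 0.4558 -0.2166  0.112 ]
scene800 [449.3769 293.0354]
scene800 [359.9834 243.2702]
scene800 [364.7569 277.2715]
```

```bash
cat >> h.py <<'E'
yaw=.0615; ex=np.array([np.cos(yaw),np.sin(yaw),0]); ey=np.array([-ex[1],ex[0],0]); B0=np.array([.5125,-.0482,0])
Rt=Ro.from_matrix(np.c_[ex,-ey,[0,0,-1]])
def show(*pts):
    s=monitor.get_state(); R=Ro.from_quat(s["tcp_rot"]); p=s["eef_pos"]
    print("t",s["time"],"tcp",p.round(4),"F",s["contact_force"].round(2),"bar frame",((p-B0)@ex).round(4),((p-B0)@ey).round(4))
    for t in pts: print("sh",(R.inv().apply(np.array(t)-p)/.4).round(4),"turn",((R.inv()*Rt).as_rotvec()/np.pi).round(4))
E
python3 - <<'E'
from h import *
T=B0-.042*ex
show((.36,-.36,.25),T+[0,0,.25])
E
```

```text
t 0.15 tcp [ 0.2249 -0.6359  0.2492] F [ 0.34  0.75 -0.12] bar frame -0.3232 -0.5689
sh [ 0.5483 -0.5378 -0.0008] turn [-0.0006 -0.      0.0886]
sh [ 1.0666e+00 -1.1745e+00  6.0000e-04] turn [-0.0006 -0.      0.0886]
```

```bash
python3 -m handwheel '[[0.55,-0.54,0,0,0,0.0886,-1],[0.55,-0.54,0,0,0,0.0886,-1],[0.55,-0.54,0,0,0,0.0886,-1],[0.55,-0.54,0,0,0,0.0886,-1],[0.55,-0.54,0,0,0,0.0886,-1],[0.55,-0.54,0,0,0,0.0886,-1]]' 40; python3 - <<'E'
from h import *
T=B0-.042*ex
show(T+[0,0,.25],T+[0,0,.162])
E
```

```text
time: 0.9
eef_pos: [0.3616, -0.3561, 0.25]
tcp_rot: [0.999, 0.033, 0.0, -0.0]
contact_force: [-0.4, -1.0, -0.1]
opening: 0.0
finger_force: 0.0
t 0.9 tcp [ 0.3616 -0.3561  0.25  ] F [-0.36 -1.   -0.07] bar frame -0.1695 -0.298
sh [ 3.226e-01 -7.434e-01  7.000e-04] turn [-0.0003 -0.      0.0016]
sh [ 0.3226 -0.7432  0.2207] turn [-0.0003 -0.      0.0016]
```

```bash
python3 -m handwheel '[[0.32,-0.743,0,0,0,0.0016,-1],[0.32,-0.743,0,0,0,0.0016,-1],[0.32,-0.743,0,0,0,0.0016,-1],[0.32,-0.743,0,0,0,0.0016,-1],[0.32,-0.743,0,0,0,0.0016,-1],[0.32,-0.743,0,0,0,0.0016,-1],[0.32,-0.743,0,0,0,0.0016,-1],[0.32,-0.743,0.1,0,0,0.0016,-1],[0.32,-0.743,0.17,0,0,0.0016,-1],[0.32,-0.743,0.22,0,0,0.0016,-1],[0.32,-0.743,0.22,0,0,0.0016,-1]]' ; python3 - <<'E'
from h import *
import cv2
show(B0-.021*ex+[0,0,.162])
im=eyes.read_camera("scene")
cv2.imwrite("pics/s1.png",cv2.resize(im[130:270,160:320,::-1],(800,600),interpolation=cv2.INTER_CUBIC))
E
```

```text
time: 2.28
eef_pos: [0.4685, -0.0565, 0.1605]
tcp_rot: [1.0, 0.027, -0.002, -0.001]
contact_force: [-0.0, 0.9, -0.0]
opening: -0.003
finger_force: 0.0
t 2.275 tcp [ 0.4685 -0.0565  0.1605] F [-0.01  0.9  -0.05] bar frame -0.0445 -0.0056
sh [ 0.0586 -0.0144 -0.0041] turn [-0.0004  0.0014 -0.0026]
```

View pics/s1.png

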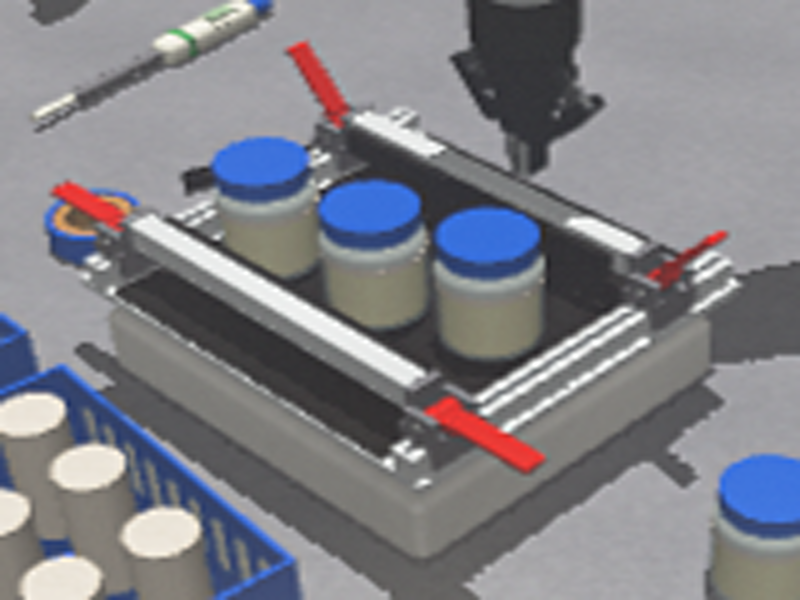

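```bash
python3 -m handwheel '[[0.01,0,0,0,0,0,-1],[0.02,0,0,0,0,0,-1],[0.03,0,0,0,0,0,-1],[0.04,0,0,0,0,0,-1],[0.05,0,0,0,0,0,-1],[0.06,0,0,0,0,0,-1],[0.07,0,0,0,0,0,-1],[0.08,0,0,0,0,0,-1],[0.09,0,0,0,0,0,-1],[0.10,0,0,0,0,0,-1],[0.11,0,0,0,0,0,-1],[0.12,0,0,0,0,0,-1]]'; python3 -c "
from h import *
show()"
```

```text
time: 3.82
eef_pos: [0.5159, -0.052, 0.1622]
tcp_rot: [1.0, 0.029, -0.004, -0.0]
contact_force: [-7.9, -0.2, 5.3]
opening: 0.001
finger_force: 4.1
t 3.825 tcp [ 0.5159 -0.052   0.1622] F [-7.94 -0.15  5.31] bar frame 0.0031 -0.004
```

```bash
python3 -m handwheel '[[0.0075,0,0,0,0,0,-1],[0.015,0,0,0,0,0,-1],[0.0225,0,0,0,0,0,-1],[0.03,0,0,0,0,0,-1],[0.0375,0,0,0,0,0,-1],[0.045,0,0,0,0,0,-1],[0.0525,0,0,0,0,0,-1],[0.06,0,0,0,0,0,-1],[0.0675,0,0,0,0,0,-1],[0.075,0,0,0,0,0,-1],[0.0825,0,0,0,0,0,-1],[0.09,0,0,0,0,0,-1]]'; python3 - <<'E'
from h import *
import cv2
show()
im=eyes.read_camera("scene")
cv2.imwrite("pics/s2.png",cv2.resize(im[130:270,160:320,::-1],(800,600),interpolation=cv2.INTER_CUBIC))
E
```

```text
time: 5.32
eef_pos: [0.5515, -0.0499, 0.1622]
tcp_rot: [1.0, 0.029, -0.004, -0.0]
contact_force: [-9.0, -0.6, 5.8]
opening: -0.004
finger_force: 4.5
t 5.325 tcp [ 0.5515 -0.0499  0.1622] F [-9.03 -0.58  5.8 ] bar frame 0.0389 -0.0041
```

View pics/s2.png

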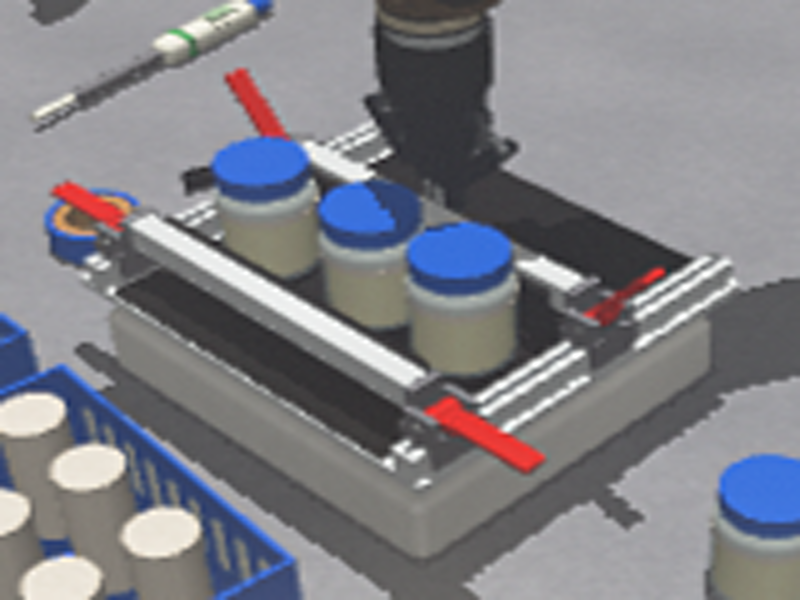

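The bar is level with the left jar and pushing it. All three jars are upright, with the caps at (262,165), (370,210) and (460,255).

```bash
python3 -m handwheel '[[0.005,0,0,0,0,0,-1],[0.01,0,0,0,0,0,-1],[0.015,0,0,0,0,0,-1],[0.02,0,0,0,0,0,-1],[0.025,0,0,0,0,0,-1],[0.03,0,0,0,0,0,-1],[0.035,0,0,0,0,0,-1],[0.04,0,0,0,0,0,-1],[0.045,0,0,0,0,0,-1],[0.05,0,0,0,0,0,-1],[0.055,0,0,0,0,0,-1],[0.06,0,0,0,0,0,-1]]'; python3 -c "
from h import *
show()"
```

```text
time: 6.88
eef_pos: [0.5746, -0.0485, 0.1622]
tcp_rot: [1.0, 0.029, -0.006, -0.001]
contact_force: [-11.7, 0.7, 7.5]
opening: 0.002
finger_force: 5.9
t 6.875 tcp [ 0.5746 -0.0485  0.1622] F [-11.68   0.7    7.51] bar frame 0.062 -0.0041
```

```bash
python3 -m handwheel '[[0.002,0,0,0,0,0,-1],[0.004,0,0,0,0,0,-1],[0.006,0,0,0,0,0,-1],[0.008,0,0,0,0,0,-1],[0.01,0,0,0,0,0,-1],[0.012,0,0,0,0,0,-1],[0.014,0,0,0,0,0,-1],[0.016,0,0,0,0,0,-1]]'; python3 -c "
from h import *
show()"
```

```text
time: 7.88
eef_pos: [0.5804, -0.0481, 0.1622]
tcp_rot: [1.0, 0.029, -0.006, -0.001]
contact_force: [-13.9, 0.2, 9.3]
opening: 0.003
finger_force: 7.3
t 7.875 tcp [ 0.5804 -0.0481  0.1622] F [-13.92   0.24   9.26] bar frame 0.0678 -0.0041
```

```bash
python3 -m handwheel '[[0.00125,0,0,0,0,0,-1],[0.0025,0,0,0,0,0,-1],[0.00375,0,0,0,0,0,-1],[0.005,0,0,0,0,0,-1],[0.00625,0,0,0,0,0,-1],[0.0075,0,0,0,0,0,-1]]'; python3 -c "
from h import *
show()"
```

```text
time: 8.62
eef_pos: [0.5814, -0.048, 0.1623]
tcp_rot: [1.0, 0.029, -0.01, -0.001]
contact_force: [-21.3, -0.8, 13.1]
opening: -0.005
finger_force: 10.7
t 8.625 tcp [ 0.5814 -0.048   0.1623] F [-21.29  -0.83  13.15] bar frame 0.0688 -0.0041
```

```bash
python3 -m handwheel '[[0.0003,0,0,0,0,0,-1],[0.0003,0,0,0,0,0,-1],[0.0003,0,0,0,0,0,-1],[0.0003,0,0,0,0,0,-1]]'; python3 - <<'E'
from h import *
import cv2
show()
im=eyes.read_camera("top")
cv2.imwrite("pics/t2.png",cv2.resize(im[130:230,195:345,::-1],(750,500),interpolation=cv2.INTER_CUBIC))
E
```

```text
time: 9.12
eef_pos: [0.5814, -0.048, 0.1623]
tcp_rot: [1.0, 0.029, -0.01, -0.001]
contact_force: [-21.4, -1.2, 13.0]
opening: 0.0
finger_force: 10.6
t 9.125 tcp [ 0.5814 -0.048   0.1623] F [-21.44  -1.19  12.96] bar frame 0.0688 -0.0041
```

View pics/t2.png

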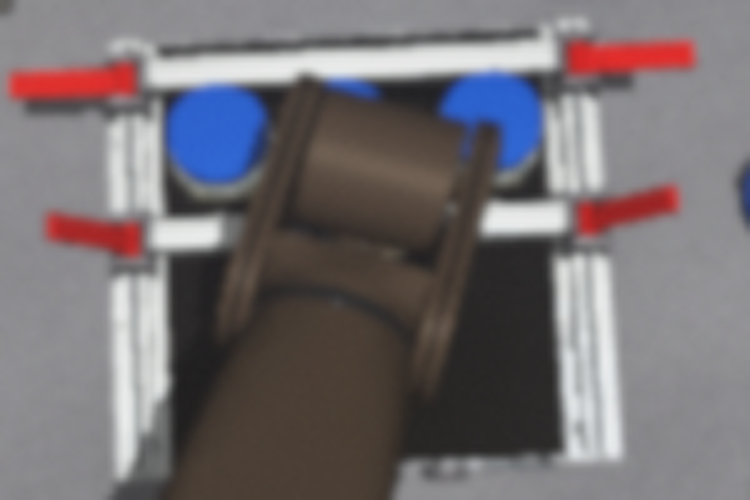

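All three caps sit against the back bar, at (217,133), around (345,90) and (492,120). The front bar runs from (150,235) to (570,217), and the lever tips are at (47,228) and (678,198). Next I'll retract and work out the lever geometry.

```bash
python3 -m handwheel '[[-0.01,0,0,0,0,0,-1],[-0.03,0,0,0,0,0,-1],[-0.06,0,0,0,0,0,-1],[-0.06,0,-0.1,0,0,0,-1],[-0.06,0,-0.2,0,0,0,-1],[-0.06,0,-0.26,0,0,0,-1],[-0.06,0,-0.26,0,0,0,-1]]'; python3 - <<'E'
from h import *
l=bp(148,235,.165); r=bp(572,217,.165); m=(l+r)/2
print("bar",((m-B0)@ex),((m-B0)@ey))
B=B0+.0895*ex+((m-B0)@ey)*ey; 
for s,p in ((1,(47,228)),(-1,(678,198))):
    for z in (.195,.205,.215):
        q=bp(*p,z)-B; print(s,z,"out of pin",s*(q@ey)-.152,"x",q@ex,"ang h",np.arcsin((z-.144)/.078))
    # outer-corner path, distance r=60mm, finger half 14.5
C=lambda s,o,z:B+s*(.152+o)*ey+[0,0,z]
show(C(1,.005,.265),C(1,.005,.24),C(1,.045,.168),C(-1,.005,.265))
E
```

```text
time: 10.05
eef_pos: [0.5642, -0.05, 0.2689]
tcp_rot: [1.0, 0.028, 0.003, 0.001]
contact_force: [-0.1, 0.3, -0.1]
opening: 0.002
finger_force: 0.0
bar 0.08779223324610494 0.0022965164142100714
1 0.195 out of pin 0.04744212331870415 x 0.00028595756460187923 ang h 0.7126566280182273
1 0.205 out of pin 0.04588800517365804 x -0.001701547077601315 ang h 0.8979505101476558
1 0.215 out of pin 0.04433388702861199 x -0.0036890517198045073 ang h 1.1439029220222636
-1 0.195 out of pin 0.049711036804081316 x 0.0014318034508033852 ang h 0.7126566280182273
-1 0.205 out of pin 0.04769846757174459 x -0.0005658890060925516 ang h 0.8979505101476558
-1 0.215 out of pin 0.045685898339407865 x -0.00256358146298849 ang h 1.1439029220222636
t 10.05 tcp [ 0.5642 -0.05    0.2689] F [-0.12  0.25 -0.15] bar frame 0.0515 -0.0049
sh [ 0.0928 -0.4111  0.0094] turn [ 0.0006 -0.0017 -0.0016]
sh [ 0.0925 -0.4112  0.0719] turn [ 0.0006 -0.0017 -0.0016]
sh [ 0.091  -0.5115  0.2518] turn [ 0.0006 -0.0017 -0.0016]
sh [0.0968 0.3739 0.0108] turn [ 0.0006 -0.0017 -0.0016]
```

```bash
python3 -m handwheel '[[0.093,-0.411,0,0,0,0,-1],[0.093,-0.411,0,0,0,0,-1],[0.093,-0.411,0,0,0,0,-1],[0.093,-0.411,0.01,0,0,0,-1],[0.093,-0.411,0.08,0,0,0,-1],[0.093,-0.411,0.15,0,0,0,-1],[0.093,-0.43,0.17,0,0,0,-1],[0.093,-0.449,0.185,0,0,0,-1],[0.093,-0.467,0.203,0,0,0,-1],[0.093,-0.486,0.222,0,0,0,-1],[0.093,-0.511,0.252,0,0,0,-1],[0.093,-0.511,0.252,0,0,0,-1]]'; python3 -c "
from h import *
show()"
```

```text
time: 11.55
eef_pos: [0.5911, 0.1562, 0.1693]
tcp_rot: [1.0, 0.029, 0.003, 0.001]
contact_force: [-2.1, -6.6, 13.2]
opening: -0.002
finger_force: 6.3
t 11.55 tcp [0.5911 0.1562 0.1693] F [-2.13 -6.55 13.18] bar frame 0.0911 0.1992
```

```bash
python3 -m handwheel '[[0,0,0.006,0,0,0,-1],[0,0,0.006,0,0,0,-1],[0,0,-0.05,0,0,0,-1],[0,0,-0.15,0,0,0,-1],[0,0,-0.25,0,0,0,-1],[0,0,-0.25,0,0,0,-1]]'; python3 - <<'E'
from h import *
B=B0+.0895*ex+.0023*ey
C=lambda s,o,z:B+s*(.152+o)*ey+[0,0,z]
show(C(-1,.005,.265),C(-1,.005,.21),C(-1,.045,.168))
E
```

```text
time: 12.3
eef_pos: [0.5907, 0.1582, 0.2695]
tcp_rot: [1.0, 0.028, 0.004, -0.001]
contact_force: [-0.9, 0.3, -0.2]
opening: 0.002
finger_force: 0.0
t 12.3 tcp [0.5907 0.1582 0.2695] F [-0.86  0.33 -0.16] bar frame 0.0907 0.2012
sh [0.001  0.8898 0.0091] turn [-0.0008 -0.0026 -0.0014]
sh [-1.000e-04  8.901e-01  1.466e-01] turn [-0.0008 -0.0026 -0.0014]
sh [-5.000e-04  9.904e-01  2.513e-01] turn [-0.0008 -0.0026 -0.0014]
```

```bash
python3 -m handwheel '[[0,0.89,0,0,0,0,-1],[0,0.89,0,0,0,0,-1],[0,0.89,0,0,0,0,-1],[0,0.89,0,0,0,0,-1],[0,0.89,0,0,0,0,-1],[0,0.89,0,0,0,0,-1],[0,0.89,0.01,0,0,0,-1],[0,0.89,0.08,0,0,0,-1],[0,0.89,0.15,0,0,0,-1]]'; python3 -c "
from h import *
B=B0+.0895*ex+.0023*ey
C=lambda s,o,z:B+s*(.152+o)*ey+[0,0,z]
show(C(-1,.02,.195),C(-1,.035,.18),C(-1,.045,.168))"
```

```text
time: 13.42
eef_pos: [0.6088, -0.1969, 0.2031]
tcp_rot: [1.0, 0.029, -0.0, -0.001]
contact_force: [-0.3, -0.2, 0.3]
opening: 0.001
finger_force: 0.0
t 13.425 tcp [ 0.6088 -0.1969  0.2031] F [-0.29 -0.24  0.35] bar frame 0.087 -0.1543
sh [0.0065 0.0385 0.0201] turn [-0.0008  0.0002 -0.0014]
sh [0.0067 0.0761 0.0576] turn [-0.0008  0.0002 -0.0014]
sh [0.0068 0.1012 0.0875] turn [-0.0008  0.0002 -0.0014]
```

```bash
python3 -m handwheel '[[0,0.02,0.012,0,0,0,-1],[0,0.0385,0.028,0,0,0,-1],[0,0.057,0.046,0,0,0,-1],[0,0.076,0.065,0,0,0,-1],[0,0.101,0.09,0,0,0,-1],[0,0.101,0.103,0,0,0,-1],[0,0.101,0.108,0,0,0,-1],[0,0.101,0.108,0,0,0,-1]]'; python3 -c "
from h import *
show()"
```

```text
time: 14.42
eef_pos: [0.6124, -0.2414, 0.1689]
tcp_rot: [1.0, 0.028, 0.001, 0.002]
contact_force: [-7.8, 4.2, 20.8]
opening: -0.001
finger_force: 10.4
t 14.425 tcp [ 0.6124 -0.2414  0.1689] F [-7.79  4.2  20.77] bar frame 0.0878 -0.199
```

```bash
python3 -m handwheel '[[0,0,-0.05,0,0,0,-1],[0,0,-0.15,0,0,0,-1],[0,0,-0.3,0,0,0,-1],[-0.25,0,-0.35,0,0,0,-1],[-0.4,0.2,-0.35,0,0,0,-1],[-0.4,0.3,-0.35,0,0,0,-1],[-0.4,0.3,-0.35,0,0,0,-1],[-0.4,0.3,-0.35,0,0,0,-1]]'; python3 - <<'E'
from h import *
import cv2
show()
im=eyes.read_camera("scene")
a=cv2.resize(im[130:270,160:320,::-1],(686,600),interpolation=cv2.INTER_CUBIC)
cv2.imwrite("pics/s3.png",a)
im=eyes.read_camera("top")
cv2.imwrite("pics/t3.png",cv2.resize(im[130:230,195:345,::-1],(750,500),interpolation=cv2.INTER_CUBIC))
E
```

```text
time: 15.42
eef_pos: [0.4566, -0.371, 0.3019]
tcp_rot: [1.0, 0.026, -0.0, 0.001]
contact_force: [-0.8, 0.0, -0.2]
opening: 0.001
finger_force: 0.0
t 15.425 tcp [ 0.4566 -0.371   0.3019] F [-0.79  0.02 -0.2 ] bar frame -0.0756 -0.3187
```

View pics/s3.png

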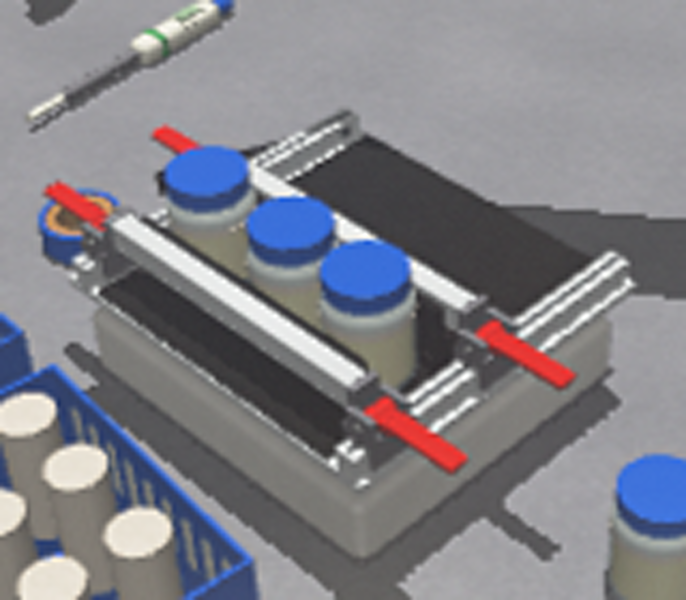

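View pics/t3.png

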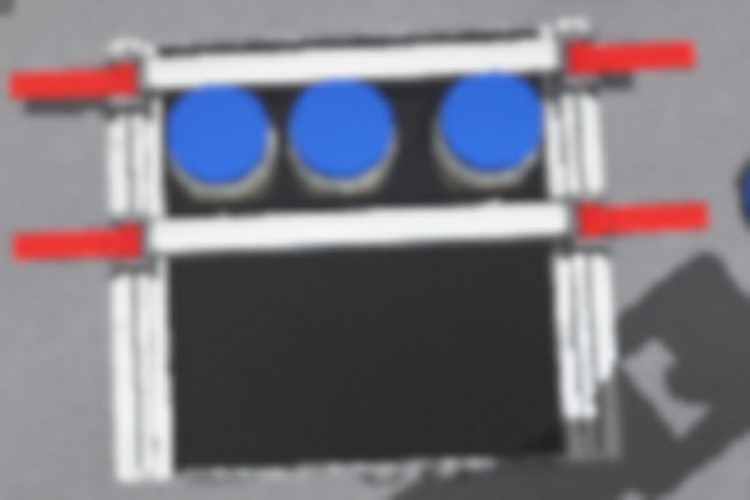

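Both front levers lie flat, parallel to the back bar's levers. Their tips are at (12,245) and (708,215) in the top crop. The three jars stand upright between the bars and the robot is clear.

```bash
python3 -c "
from plant import ctrl
print(ctrl.sign_off())"
```

```text
the job is handed in; nothing more can be done
None
```

I pushed the front bar up to about 21 N against the three jars and pressed both its red levers flat. The last pictures show the jars upright between the bars, and the job is handed in with no verdict returned.

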